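Refit the strainer disc in the filter cassette

TASK

Slide the larger of the two loose strainer discs into the empty top slot of the filter cassette, through its open front, until it is fully home and lies flat on the slot's floor with its tab sticking straight out of the front. Let go of it, and leave the smaller disc where it lies.

Things in the scene. Friction and masses are not known exactly. Their poses are not given: they have to be found in the camera images.
- large_disc: Disc to load: flat spoked steel strainer disc, 90 mm diameter, 6 mm thick, 0.12 kg, lying flat. Origin: centre of its underside, z up. A 16 mm wide tab runs along its own -x to 97 mm from the origin; on it stands a black upright grip, 24 (x) by 16 (y) mm, centre x = -85 mm, from z = 6 to 40 mm: pinch it across y. Centre of mass near x = -15 mm.
- small_disc: The wrong disc, to be left alone: same make, but only 62 mm in diameter, with the same tab and grip (grip centre at x = -71 mm). Origin and axes as for the large one.
- top_slot (a point): On the floor of the empty top slot: where the large disc's origin lies when fully home (rim 3 mm short of the back wall). x points into the slot, z up. Front edge at x = -40 mm, back wall at +48 mm; 110 mm wide, 26 mm clear height under two 24 mm wide lips along its sides (lip tops z = 30 mm, the rack's highest point). Too narrow between the lips to enter from above.
- cassette: The fixed grey sheet-metal rack, 94 mm deep (x), 122 wide, on levelling feet; its height varies (top slot's floor 57 to 90 mm above the bench). Origin: underside of its base plate, 54 mm under point top_slot, same axes; open front to -x. Its lower slot holds a fixed disc like the large one, whose grip stands out in front at x = -85 mm, its top 4 mm below the top slot's floor.
There are look-alikes about, which are no part of the job. Leave any brown look-alike of the large_disc alone.

How it is judged:
At the end, for the whole second after the job is handed in: The large disc lies at rest and flat (within 6 degrees) on the floor of the top slot, its centre within 13 mm of fully home along the slot and 14 mm across it, its tab pointing out of the front within 17 degrees (x of large_disc in the frame of top_slot between -0.013 and 0.01 m and y of large_disc in the frame of top_slot between -0.014 and 0.014 m and z of large_disc in the frame of top_slot between -0.005 and 0.006 m and angle between large_disc's own z axis and vertical below 0.1 rad and angle between the x axis of large_disc and the x axis of top_slot, either way round below 0.3 rad and linear speed of large_disc below 0.02 m/s); the robot touches nothing.
It fails at once if the small disc was moved by more than 30 mm (distance of small_disc from where it was at the start of the episode above 0.03 m).
It also fails if it takes over 45 s, if anything falls off the work surface, if the arm or the gripper's body presses on something with over 40 N, if the wrist force passes 120 N, or if a joint passes its speed limit or range.

ROBOT

A 6-joint arm with a two-finger parallel gripper is mounted at the origin on a cart in front of the work surface, level with it; the furniture and walls round the work are solid. World frame = base frame: x ahead of the robot, y to its left, z up, the work surface at z = 0. Lengths are in m, angles in rad, forces in N, time in s.
With the tool pointing down it reaches from about 0.375 to 0.9 m from the base axis. Payload 3.1 kg.
Tool frame: the origin (TCP) lies midway between the tips of the shut fingers; the grasp point (between the pads) lies 19 mm behind it; z points along the fingers, y is the direction in which the jaws open and shut (so a half turn about z gives the same grasp; the last joint's range is limited). The gripper opens to 85 mm and grips with 20 to 120 N. Pads are 22 mm wide; open, the fingers measure 114 mm over their backs; the gripper's body (76 mm by 85 mm) begins 54 mm behind the grasp point. The pads swing forward as they close: fully open they stand 13 mm farther back than shut.
Start: joints at [-1.478, 0.527, 1.433, -0, 1.181, -0.178], TCP at [0.167, -0.602, 0.231] pointing down, gripper open.
Joint ranges: [-3.08, 3.08], [-0.75, 2.2], [0.22, 2.44], [-1.43, 4.57], [0, 2.65], [-2.85, 2.85]. Speed limits (rad/s): [2.79, 2.79, 3.14, 3.14, 3.14, 3.14].

INTERFACE

Orientations are given as a 3x3 rotation matrix whose columns are the frame's x, y, z axes.
In Python, from plant import sensors, optics, close_job, outline_of, pinpoint gives the robot as it stands.
- The arm moves only by the shell command python3 -m crank 'ROWS'. ROWS is JSON, a list of rows, each an object of numbers: "dx", "dy", "dz": the shift along the tool's x, y, z in cm; "wx", "wy", "wz": the turn, a rotation vector about the tool's x, y, z in rad; "gripper": the closure, from -1 (fully open) to 1 (shut), so that 0 is half open. A call has 1 to 20 rows; each row is the pose to reach, as a shift and turn from the pose measured when the call began, along the tool's axes at that moment; what a row does not reach only later rows make up. A row lasts 1/12 s, in which the tool goes at most 41.7 mm and 7.16 degrees, less where a joint would pass 70% of its speed; a pose out of reach is approached as far as the arm can. A call with a gripper value outside its range is refused whole. The fingers move at their own pace and stop on an object; the grip force is fixed at half the most. Time passes only in rows, so rows that repeat a pose let the fingers close. It gives the time, the measured TCP pose, the force and the opening at its end, in the units of the state.
- sensors.get_state(): the state, without advancing time (a new reading comes with each control period).
- optics.get_image(name): name is "scene" or "side" or "wrist"; returns a dict with "color" (384x512x3 uint8, red, green, blue), "range_z" (384x512 float32, m along the optical axis (not along the pixel's ray), 0 where there is no reading), "fovy" (degrees; the focal length in pixels is half the picture's height over the tangent of half this angle, whatever the lens; pixels are square), "cx", "cy" (the principal point, pixels), "k1" (the pictures are not rectified: a ray, as slopes to the right and down, at radius r is drawn at 1 + k1 r^2 times it, then the intrinsics apply), "pose" (4x4, takes a point from camera to world coordinates); the wrist camera has in their place "hand_eye" (4x4, takes a point from camera to tool coordinates, whose origin is the TCP and whose axes are the flange's). Camera axes: x right, y up, looking along -z (the intrinsics and any distortion apply to the point x, -y, -z); pixel columns grow to the right and rows downward; lengths in m; the calibration is good to about 2 mm. A picture is of the moment at which its call begins: read the wrist's pose just before it.
- close_job(): hands the job in, once; it reports no verdict.
Trained networks look in a picture, given as the dict that the camera call returned (one of the last four; its "shot" number tells which), for a name from the list of things; names that differ only in an ending like _2 or _b are one class to them, and where a whole thing is asked for, a point or a joint stands for the part that bears it (a point fixed in the world has none). Each returns a list of dicts, best first, with "p" (0 to 1); they miss things now and then, are a little off and sometimes report something else, mostly with a low value. They report only what shows in the picture. A call takes as long as a camera call. They do not tell look-alikes from the thing itself.
- outline_of(picture, name): "mask" (384x512 bool, what is visible of it) and "box" ([left, top, right, bottom] in pixels, round what is visible of it).
- pinpoint(picture, name): "point" ([column, row] in pixels: a listed point, or the origin of a listed thing).
The state is a dict: "clock": time; "qpos": joint angles; "qd": joint speeds; "tau": joint torques, N m; "tool_pos": TCP position; "ee_rot": TCP orientation; "wrist_force": force on the tool from outside, world axes, zero at the start; "wrist_torque": the same for the moment, N m; "finger_gap": opening from 0.0 (shut) to 1.0 (fully open).
Only numpy, scipy, OpenCV 4.12 (cv2) and the standard library are available. Lean on these libraries where they do the work, as an engineer would, in place of code of your own. Each camera call takes 0.05 s, during which the arm holds its last target.

## Working session

There is one attempt and no reset: what is moved stays moved. The work goes in short steps, Python scripts to look and compute and a shell command to move; the robot and the scene stay as the last step left them, time stands still between calls to the robot, and variables do not carry over. Pictures are saved under pics/ and viewed, and the job is handed in when it is done.

```bash
ls; mkdir -p pics; cat > h.py <<'E'
import numpy as np, cv2
from plant import sensors, optics, close_job, outline_of, pinpoint
def K(im):
    f=im["color"].shape[0]/2/np.tan(np.radians(im["fovy"])/2)
    return f,im["cx"],im["cy"],im["k1"]
def slopes(im,uv):
    f,cx,cy,k1=K(im); uv=np.atleast_2d(np.asarray(uv,float))
    d=np.stack([(uv[:,0]-cx)/f,(uv[:,1]-cy)/f],1); s=d.copy()
    for _ in range(30):
        s=d/(1+k1*(s**2).sum(1,keepdims=True))
    return s
def pose(im,st=None):
    if "pose" in im: return np.array(im["pose"])
    T=np.eye(4);T[:3,:3]=np.array(st["ee_rot"]).reshape(3,3);T[:3,3]=st["tool_pos"]
    return T@np.array(im["hand_eye"])
def pts(im,uv,P,z=None):
    """world pts from depth"""
    uv=np.atleast_2d(uv); s=slopes(im,uv)
    if z is None:
        r=im["range_z"][np.round(uv[:,1]).astype(int).clip(0,383),np.round(uv[:,0]).astype(int).clip(0,511)]
        c=np.stack([s[:,0]*r,-s[:,1]*r,-r],1)
        return c@P[:3,:3].T+P[:3,3], r
    d=np.stack([s[:,0],-s[:,1],-np.ones(len(s))],1)@P[:3,:3].T
    t=(z-P[2,3])/d[:,2]
    return P[:3,3]+d*t[:,None],t
def proj(im,P,X):
    X=np.atleast_2d(X); c=(X-P[:3,3])@P[:3,:3]
    s=np.stack([c[:,0]/-c[:,2],-c[:,1]/-c[:,2]],1)
    f,cx,cy,k1=K(im); s=s*(1+k1*(s**2).sum(1,keepdims=True))
    return s*f+[cx,cy]
def save(im,name,box=None,scale=1):
    a=im["color"][...,::-1]
    if box: a=a[box[1]:box[3],box[0]:box[2]]
    cv2.imwrite("pics/"+name,cv2.resize(a,None,fx=scale,fy=scale,interpolation=cv2.INTER_CUBIC))
E
python3 - <<'E'
from h import *
st=sensors.get_state(); print(st)
for n in ["scene","side","wrist"]:
    im=optics.get_image(n); P=pose(im,st); save(im,n+"0.png",scale=1.5)
    print(n,im["fovy"],im["cx"],im["cy"],im["k1"],P.round(3).tolist())
    for t in ["large_disc","small_disc","cassette"]:
        for o in outline_of(im,t)[:3]:
            ys,xs=np.nonzero(o["mask"]); X,r=pts(im,np.stack([xs,ys],1),P); X=X[r>0]
            print(t,"mask",round(o["p"],2),o["box"],len(xs),np.median(X,0).round(3) if len(X) else None)
    for t in ["large_disc","small_disc","top_slot","cassette"]:
        for o in pinpoint(im,t)[:3]:
            X,r=pts(im,o["point"],P); print(t,"pt",round(o["p"],2),np.round(o["point"],1),X.round(3),r)
E
```

```text
pics
{'clock': 0.0, 'qpos': array([-1.47850341e+00,  5.28481120e-01,  1.43388467e+00, -1.05116553e-05,
        1.18139847e+00, -1.78523694e-01]), 'qd': array([-0.00074102, -0.00084303, -0.00031819, -0.00024937, -0.00061303,
        0.00151056]), 'tau': array([-6.01310830e-05, -4.42344189e+01, -1.78025347e+01, -3.46923534e-04,
        8.30892037e-03,  6.74637988e-06]), 'tool_pos': array([ 0.16714404, -0.60150166,  0.23033004]), 'ee_rot': array([[ 9.63551728e-01,  2.67522005e-01, -2.09823315e-04],
       [ 2.67521823e-01, -9.63549377e-01,  2.16147321e-03],
       [ 3.76066523e-04, -2.13882356e-03, -9.99997642e-01]]), 'wrist_force': array([-0.58624078,  0.30330111, -0.42231937]), 'wrist_torque': array([ 0.00467664, -0.04335927,  0.01678355]), 'finger_gap': 1.0018725930800583}
scene 50.70948604944945 254.5310027463036 192.79212696540077 -0.033744220462640036 [[-0.726, 0.322, -0.607, -0.165], [-0.687, -0.362, 0.63, 0.79], [-0.016, 0.875, 0.484, 0.61], [0.0, 0.0, 0.0, 1.0]]
large_disc mask 0.85 [234.0, 198.8, 281.6, 217.0] 562 [0.523 0.063 0.006]
large_disc mask 0.56 [226.0, 221.8, 264.3, 
[... 777 characters left out ...]
0.421 0.213 0.006]
small_disc mask 0.73 [300.4, 164.4, 333.5, 180.5] 316 [ 0.499 -0.18   0.006]
cassette mask 0.8 [134.6, 224.5, 208.5, 298.5] 3635 [0.565 0.405 0.078]
large_disc pt 0.95 [273.3 259.1] [[0.406 0.214 0.006]] [0.94576615]
large_disc pt 0.91 [258. 214.] [[0.531 0.09  0.008]] [1.0848145]
small_disc pt 0.71 [307.7 175.7] [[ 0.506 -0.154  0.007]] [1.2378144]
top_slot pt 0.57 [166.2 251.3] [[0.58  0.381 0.077]] [0.87070185]
cassette pt 0.7 [172.7 271.1] [[0.519 0.424 0.087]] [0.80891496]
wrist 70.06562240938955 257.1475184909176 192.90566072947286 -0.03883927404113338 [[0.267, 0.911, 0.315, 0.248], [-0.964, 0.253, 0.086, -0.579], [-0.001, -0.326, 0.945, 0.373], [0.0, 0.0, 0.0, 1.0]]
```

View pics/side0.png

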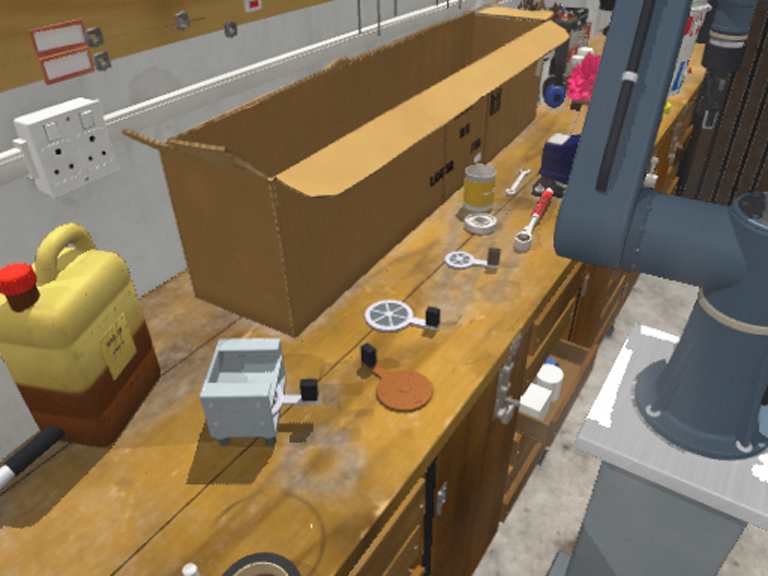

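View pics/scene0.png

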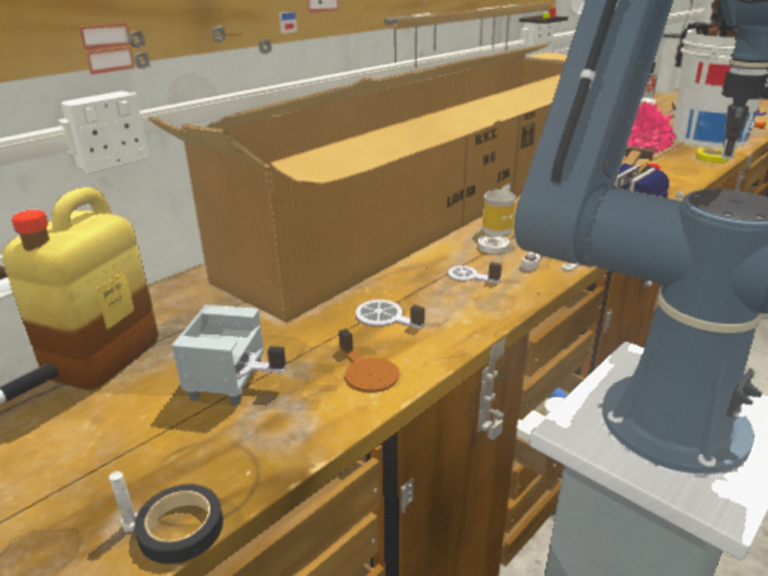

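```bash
python3 - <<'E'
import cv2
a=cv2.imread('pics/side0.png')[210:480,180:540]; cv2.imwrite('pics/side0c.png',cv2.resize(a,None,fx=2.2,fy=2.2,interpolation=cv2.INTER_CUBIC))
E
```

```text
(no output)
```

View pics/side0c.png

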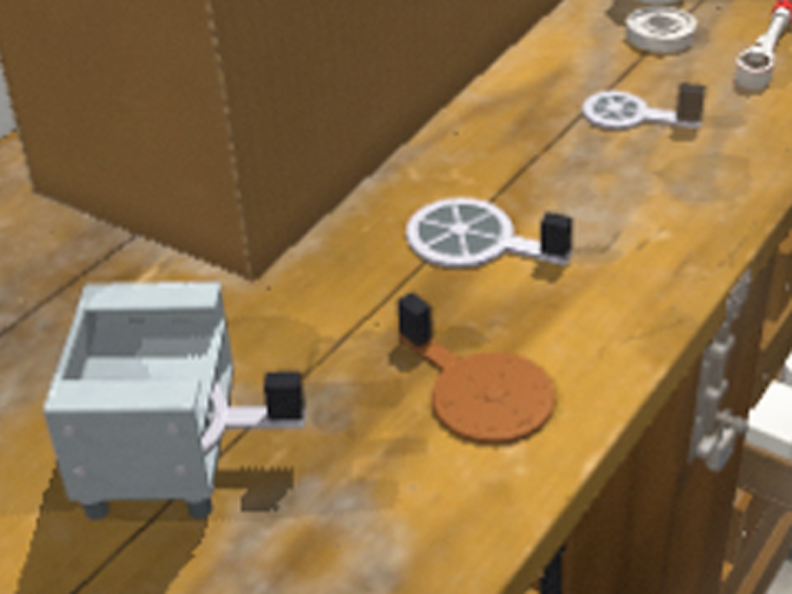

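Candidates for the large disc, in side-camera pixels:
- the steel spoked disc at (258,210), with its black grip at (289,211)
- the brown solid look-alike at (271,260)
- the smaller steel disc at (307,174)
- the fixed disc in the cassette, with its grip at (206,260)

I choose (258,210), because it is steel and spoked, and larger than the one at (307,174). The crop confirms this. The top slot opens toward the right of the image, on the grip side.

```bash
cat > m.py <<'E'
from h import *
def cloud(im,P):
    v,u=np.mgrid[0:384,0:512]; uv=np.stack([u.ravel(),v.ravel()],1)
    X,r=pts(im,uv,P); return X.reshape(384,512,3),r.reshape(384,512)
def circ(p):
    # hull-based circle
    A=np.c_[2*p,np.ones(len(p))]; s=np.linalg.lstsq(A,(p**2).sum(1),rcond=None)[0]
    return s[:2],np.sqrt(s[2]+(s[:2]**2).sum())
E
python3 - <<'E'
from m import *
for n in ["scene","side"]:
    im=optics.get_image(n);P=pose(im)
    X,r=cloud(im,P); C=im["color"].astype(int)
    for nm,c0 in [("large",(0.53,0.07)),("small",(0.50,-0.17))]:
        near=(np.hypot(X[...,0]-c0[0],X[...,1]-c0[1])<0.14)&(r>0)
        grip=near&(X[...,2]>0.02)&(X[...,2]<0.05)
        dark=near&(C.max(2)<60)
        print(n,nm,"grip",grip.sum(),X[grip].mean(0).round(4),X[grip].min(0).round(3),X[grip].max(0).round(3))
        o=[o for o in outline_of(im,nm+"_disc")]
        o=min(o,key=lambda o:np.hypot(*(np.median(X[o["mask"]],0)[:2]-c0)))
        # rim pixels: project mask to plane z=.006
        ys,xs=np.nonzero(o["mask"]&~grip&~dark); W,_=pts(im,np.stack([xs,ys],1),P,0.006); W=W[:,:2]
        g=X[grip].mean(0)[:2]
        W=W[np.hypot(*(W-g).T)>0.04]
        (c,rad)=cv2.minEnclosingCircle(W.astype(np.float32)); print("  circle",np.round(c,4),round(rad,4),"dir",np.degrees(np.arctan2(*(np.array(c)-g)[::-1])).round(1),"dist",np.hypot(*(np.array(c)-g)).round(4))
    near=(np.hypot(X[...,0]-.56,X[...,1]-.40)<0.16)&(r>0)&(X[...,2]>0.03)&(X[...,2]<0.2)
    z=X[near][:,2]; h,e=np.histogram(z,bins=np.arange(0.03,0.15,0.004)); print(list(zip(e.round(3),h)))
    zt=np.median(z[z>np.percentile(z,98)-0.004]);print("ztop",zt)
    T=near&(abs(X[...,2]-zt)<0.006); R=cv2.minAreaRect(X[T][:,:2].astype(np.float32)); print(R,cv2.boxPoints(R).round(3).tolist())
E
```

```text
scene large grip 396 [0.5913 0.0904 0.0345] [0.444 0.011 0.02 ] [0.66  0.207 0.05 ]
  circle [0.5111 0.0597] 0.0687 dir -159.0 dist 0.0858
scene small grip 77 [ 0.4444 -0.2083  0.0305] [ 0.42  -0.298  0.02 ] [ 0.46  -0.177  0.042]
  circle [ 0.5059 -0.1709] 0.042 dir 31.3 dist 0.0721
[(np.float64(0.03), np.int64(120)), (np.float64(0.034), np.int64(122)), (np.float64(0.038), np.int64(276)), (np.float64(0.042), np.int64(85)), (np.float64(0.046), np.int64(71)), (np.float64(0.05), np.int64(75)), (np.float64(0.054), np.int64(78)), (np.float64(0.058), np.int64(80)), (np.float64(0.062), np.int64(72)), (np.float64(0.066), np.int64(77)), (np.float64(0.07), np.int64(98)), (np.float64(0.074), np.int64(377)), (np.float64(0.078), np.int64(304)), (np.float64(0.082), np.int64(118)), (np.float64(0.086), np.int64(128)), (np.float64(0.09), np.int64(81)), (np.float64(0.094), np.int64(86)), (np.float64(0.098), np.int64(79)), (np.float64(0.102), np.int64(117)), (np.float64(0.106), np.int64(540)), (np.float64(0.11), np.int64(1)), (np.float64(0.114), np.int64(0)), (np.float64(0.118), np.int64(0)), (np.floa
[... 1388 characters left out ...]
0.098), np.int64(86)), (np.float64(0.102), np.int64(115)), (np.float64(0.106), np.int64(726)), (np.float64(0.11), np.int64(110)), (np.float64(0.114), np.int64(0)), (np.float64(0.118), np.int64(0)), (np.float64(0.122), np.int64(0)), (np.float64(0.126), np.int64(0)), (np.float64(0.13), np.int64(0)), (np.float64(0.134), np.int64(0)), (np.float64(0.138), np.int64(0)), (np.float64(0.142), np.int64(0))]
ztop 0.10860892952952916
((0.580253541469574, 0.39150184392929077), (0.09459903836250305, 0.1245504692196846), 34.03864669799805) [[0.5059999823570251, 0.4169999957084656], [0.5759999752044678, 0.31299999356269836], [0.6539999842643738, 0.3659999966621399], [0.5849999785423279, 0.4699999988079071]]
```

```bash
python3 - <<'E'
from m import *
for n in ["scene","side"]:
    im=optics.get_image(n);P=pose(im)
    X,r=cloud(im,P); C=im["color"].astype(int)
    v,u=np.mgrid[0:384,0:512]
    dark=(C.max(2)<70)&(r>0)
    for nm,px in [("large",(288,211)if n=="side" else (278,210)),("fixed",(206,260) if n=="side" else (184,238))]:
        m=dark&(abs(u-px[0])<16)&(abs(v-px[1])<16)
        Q=X[m]; med=np.median(Q,0); m&=np.linalg.norm(X-med,axis=2)<0.035; Q=X[m]
        top=Q[Q[:,2]>Q[:,2].max()-0.006]
        print(n,nm,len(Q),"med",med.round(4),"zmax",Q[:,2].max().round(4),"min",Q.min(0).round(3),"max",Q.max(0).round(3),"top",len(top),top.mean(0).round(4))
        # top-face plane footprint
        R=cv2.minAreaRect(top[:,:2].astype(np.float32)); print(R)
    o=[o for o in outline_of(im,"large_disc")]
    c0=(.53,.07); o=min(o,key=lambda o:np.hypot(*(np.median(X[o["mask"]],0)[:2]-c0)))
    S=(abs(X[...,2]-.006)<.004)&(np.hypot(X[...,0]-.535,X[...,1]-.08)<.1)&o["mask"]
    # bright steel pixels in region projected on z=.006
    b=(C.min(2)>120)&(np.hypot(X[...,0]-.535,X[...,1]-.08)<.09)&(X[...,2]<.02)
    ys,xs=np.nonzero(b); W,_=pts(im,np.stack([xs,ys],1),P,.006); 
    print("bright",len(W),W.min(0).round(3),W.max(0).round(3),W.mean(0).round(3))
E
```

```text
return _methods._mean(a, axis=axis, dtype=dtype,
  ret = um.true_divide(
Traceback (most recent call last):
ValueError: zero-size array to reduction operation maximum which has no identity
```

```bash
python3 - <<'E'
from m import *
for n,pl,pf in [("scene",(278,211),(184,237)),("side",(288,211),(206,260))]:
    im=optics.get_image(n);P=pose(im)
    X,r=cloud(im,P); C=im["color"].astype(int)
    v,u=np.mgrid[0:384,0:512]
    for nm,px in [("large",pl),("fixed",pf)]:
        w=C.max(2)[px[1]-5:px[1]+6,px[0]-5:px[0]+6]; 
        x0=X[px[1],px[0]]
        m=(r>0)&(abs(u-px[0])<20)&(abs(v-px[1])<20)&(np.linalg.norm(X-x0,axis=2)<0.035)&(C.max(2)<90)
        Q=X[m]
        if not len(Q): print(n,nm,"none",w,x0);continue
        print(n,nm,w[5,5],x0.round(3),len(Q),Q.min(0).round(3),Q.max(0).round(3),Q.mean(0).round(3))
E
```

```text
scene large 77 [0.45  0.06  0.025] 74 [0.443 0.05  0.009] [0.466 0.063 0.041] [0.452 0.058 0.026]
scene fixed 61 [0.497 0.344 0.064] 134 [0.488 0.332 0.04 ] [0.509 0.354 0.076] [0.497 0.344 0.06 ]
side large 28 [0.457 0.056 0.027] 106 [0.445 0.046 0.006] [0.468 0.064 0.042] [0.456 0.057 0.028]
side fixed 29 [0.496 0.347 0.067] 162 [0.489 0.329 0.042] [0.516 0.353 0.077] [0.5   0.344 0.064]
```

```bash
python3 - <<'E'
from m import *
for n in ["scene","side"]:
    im=optics.get_image(n);P=pose(im); X,r=cloud(im,P)
    m=(r>0)&(X[...,2]>.1)&(X[...,2]<.6)&(X[...,0]>.3)&(X[...,0]<.8)&(X[...,1]>-.5)&(X[...,1]<.5)
    Q=X[m]
    for y in np.arange(-.5,.5,.1):
        q=Q[(Q[:,1]>=y)&(Q[:,1]<y+.1)]
        if len(q): i=q[:,0].argmin(); print(n,round(y,1),"xmin pt",q[i].round(3),"2%",np.percentile(q[:,0],2).round(3),"zmax",q[:,2].max().round(3))
E
```

```text
scene -0.5 xmin pt [ 0.595 -0.442  0.276] 2% 0.599 zmax 0.312
scene -0.4 xmin pt [ 0.59  -0.365  0.284] 2% 0.593 zmax 0.312
scene -0.3 xmin pt [ 0.584 -0.222  0.274] 2% 0.591 zmax 0.311
scene -0.2 xmin pt [ 0.583 -0.191  0.274] 2% 0.588 zmax 0.312
scene -0.1 xmin pt [ 0.577 -0.016  0.278] 2% 0.583 zmax 0.367
scene -0.0 xmin pt [0.57  0.087 0.28 ] 2% 0.577 zmax 0.367
scene 0.1 xmin pt [0.566 0.16  0.283] 2% 0.573 zmax 0.367
scene 0.2 xmin pt [0.578 0.203 0.294] 2% 0.635 zmax 0.378
scene 0.3 xmin pt [0.518 0.398 0.109] 2% 0.561 zmax 0.11
scene 0.4 xmin pt [0.505 0.419 0.101] 2% 0.522 zmax 0.295
side -0.5 xmin pt [ 0.599 -0.431  0.278] 2% 0.603 zmax 0.315
side -0.4 xmin pt [ 0.593 -0.372  0.281] 2% 0.596 zmax 0.314
side -0.3 xmin pt [ 0.589 -0.201  0.278] 2% 0.595 zmax 0.313
side -0.2 xmin pt [ 0.585 -0.109  0.276] 2% 0.59 zmax 0.314
side -0.1 xmin pt [ 0.579 -0.004  0.277] 2% 0.583 zmax 0.315
side -0.0 xmin pt [0.572 0.09  0.279] 2% 0.577 zmax 0.368
side 0.1 xmin pt [0.567 0.162 0.287] 2% 0.574 zmax 0.369
side 0.2 xmin pt [0.581 0.201 0.295] 2% 0.635 zmax 0.38
side 0.3 xmin pt [0.519 0.398 0.106] 2% 0.529 zmax 0.111
side 0.4 xmin pt [0.508 0.415 0.11 ] 2% 0.522 zmax 0.297
```

```bash
python3 -m crank '[{"dx":4,"dy":-3.5,"dz":0},{"dx":8,"dy":-7},{"dx":12,"dy":-10.5},{"dx":16,"dy":-14},{"dx":20,"dy":-17.5},{"dx":24,"dy":-21},{"dx":26.5,"dy":-24}, {"dx":28.5,"dy":-28}]'
```

```text
schema error: expected keys dx, dy, dz, wx, wy, wz, gripper
```

```bash
python3 -m crank '[{"dx":3,"dy":-2.5,"dz":0,"wx":0,"wy":0,"wz":-0.12,"gripper":-1},{"dx":6,"dy":-5,"dz":0,"wx":0,"wy":0,"wz":-0.24,"gripper":-1},{"dx":9,"dy":-7.5,"dz":0,"wx":0,"wy":0,"wz":-0.36,"gripper":-1},{"dx":12,"dy":-10,"dz":0,"wx":0,"wy":0,"wz":-0.48,"gripper":-1},{"dx":15,"dy":-12.5,"dz":0,"wx":0,"wy":0,"wz":-0.6,"gripper":-1},{"dx":18,"dy":-15,"dz":0,"wx":0,"wy":0,"wz":-0.72,"gripper":-1},{"dx":21,"dy":-17.5,"dz":0,"wx":0,"wy":0,"wz":-0.84,"gripper":-1},{"dx":24,"dy":-20,"dz":0,"wx":0,"wy":0,"wz":-0.96,"gripper":-1},{"dx":26,"dy":-23,"dz":0,"wx":0,"wy":0,"wz":-1.08,"gripper":-1},{"dx":28,"dy":-26,"dz":0,"wx":0,"wy":0,"wz":-1.2,"gripper":-1},{"dx":30,"dy":-29,"dz":0,"wx":0,"wy":0,"wz":-1.32,"gripper":-1},{"dx":32,"dy":-32,"dz":0,"wx":0,"wy":0,"wz":-1.44,"gripper":-1},{"dx":33.5,"dy":-35,"dz":0,"wx":0,"wy":0,"wz":-1.56,"gripper":-1},{"dx":35,"dy":-38,"dz":0,"wx":0,"wy":0,"wz":-1.68,"gripper":-1},{"dx":37,"dy":-41,"dz":0,"wx":0,"wy":0,"wz":-1.8,"gripper":-1},{"dx":39,"dy":-44,"dz":0,"wx":0,"wy":0,"wz":-1.92,"gripper":-1},{"dx":40,"dy":-47,"dz":0,"wx":0,"wy":0,"wz":-2.04,"gripper":-1},{"dx":41.5,"dy":-50,"dz":0,"wx":0,"wy":0,"wz":-2.16,"gripper":-1},{"dx":43,"dy":-53,"dz":0,"wx":0,"wy":0,"wz":-2.28,"gripper":-1},{"dx":43.5,"dy":-54.5,"dz":0,"wx":0,"wy":0,"wz":-2.4,"gripper":-1}]'
```

```text
clock: 3.42
tool_pos: [0.4412, 0.0423, 0.2317]
ee_rot: [[-0.895, 0.446, 0.001], [0.446, 0.895, 0.001], [-0.001, 0.001, -1.0]]
wrist_force: [-0.3, -0.3, -0.1]
finger_gap: 1.004
```

```bash
python3 -m crank '[{"dx":0,"dy":0,"dz":0,"wx":0,"wy":0,"wz":-0.12,"gripper":-1},{"dx":0,"dy":0,"dz":0,"wx":0,"wy":0,"wz":-0.24,"gripper":-1},{"dx":0,"dy":0,"dz":0,"wx":0,"wy":0,"wz":-0.36,"gripper":-1},{"dx":0,"dy":0,"dz":0,"wx":0,"wy":0,"wz":-0.48,"gripper":-1},{"dx":0,"dy":0,"dz":0,"wx":0,"wy":0,"wz":-0.6,"gripper":-1},{"dx":0,"dy":0,"dz":0,"wx":0,"wy":0,"wz":-0.72,"gripper":-1},{"dx":0,"dy":0,"dz":0,"wx":0,"wy":0,"wz":-0.8,"gripper":-1},{"dx":0,"dy":0,"dz":0,"wx":0,"wy":0,"wz":-0.8,"gripper":-1}]'; python3 - <<'E'
from m import *
st=sensors.get_state(); im=optics.get_image("wrist"); P=pose(im,st); save(im,"w1.png",scale=1.5)
np.savez("w1.npz",P=P,r=im["range_z"],c=im["color"],k=[im["fovy"],im["cx"],im["cy"],im["k1"]])
print(P.round(3).tolist(),np.degrees(np.arctan2(st["ee_rot"][1][0],st["ee_rot"][0][0])),st["clock"],st["tool_pos"])
for o in outline_of(im,"large_disc"): print(o["p"],o["box"],o["mask"].sum())
for o in pinpoint(im,"large_disc"): print(o["p"],o["point"],pts(im,o["point"],P)[0])
E
```

```text
clock: 4.08
tool_pos: [0.4413, 0.0423, 0.2319]
ee_rot: [[-0.943, -0.332, 0.002], [-0.332, 0.943, 0.001], [-0.002, 0.0, -1.0]]
wrist_force: [-0.0, -0.8, -0.2]
finger_gap: 0.997
[[-0.332, -0.892, -0.308, 0.362], [0.943, -0.314, -0.108, 0.015], [-0.001, -0.326, 0.945, 0.375], [0.0, 0.0, 0.0, 1.0]] -160.58336992482606 4.0833 [0.44130632 0.04234493 0.23185711]
0.85 [221.1, 167.7, 281.7, 256.1] 2969
0.67 [337.1, 156.8, 416.0, 250.1] 3567
0.93 [378.7, 186.8] [[0.41585754 0.2159635  0.00797258]]
0.69 [250.7, 230.5] [[0.54098712 0.06733928 0.0074253 ]]
```

View pics/w1.png

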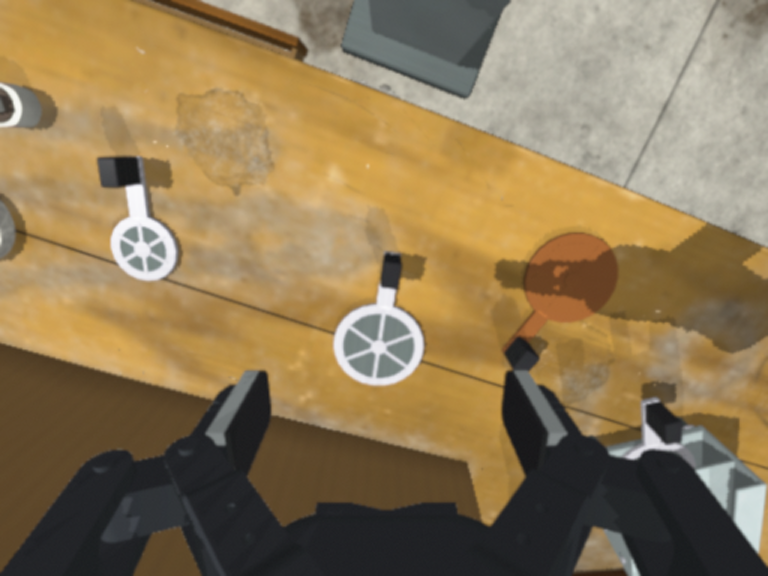

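The wrist view shows the large steel disc at about (252,229) with its grip top at about (261,170). The small disc is at (96,165), the brown one at (381,185), and the cassette is lower right. Now I'll fit the disc.

```bash
python3 - <<'E'
from m import *
d=np.load("w1.npz"); im=dict(color=d["c"],range_z=d["r"],fovy=d["k"][0],cx=d["k"][1],cy=d["k"][2],k1=d["k"][3]); P=d["P"]
X,r=cloud(im,P); C=im["color"].astype(int)
v,u=np.mgrid[0:384,0:512]
reg=(abs(u-252)<45)&(v>160)&(v<270)
sat=C.max(2)-C.min(2)
steel=reg&(sat<45)&(C.min(2)>90)&(v>195)
n,lab,stt,cen=cv2.connectedComponentsWithStats(steel.astype(np.uint8)); k=1+stt[1:,4].argmax(); steel=lab==k
W,_=pts(im,np.stack([u[steel],v[steel]],1),P,.006); W=W[:,:2]
# hull excluding tab: iterative circle fit r=45
h=cv2.convexHull(W.astype(np.float32))[:,0].astype(float)
from scipy.optimize import least_squares
g0=np.array([.453,.053])
hh=h[np.hypot(*(h-g0).T)>.05]
s=least_squares(lambda p:np.hypot(hh[:,0]-p[0],hh[:,1]-p[1])-p[2],[.535,.075,.045],loss="soft_l1",f_scale=.002).x
print("disc",s.round(4),len(hh), "steel z med",np.median(X[steel][:,2]).round(4))
dark=reg&(C.max(2)<75)&(r>0)&(np.hypot(X[...,0]-g0[0],X[...,1]-g0[1])<.04)&(X[...,2]>.03)
Q=X[dark]; print(len(Q),Q.min(0).round(4),Q.max(0).round(4)); top=Q[Q[:,2]>Q[:,2].max()-.005]
R=cv2.minAreaRect(top[:,:2].astype(np.float32)); print("griptop",R)
g=np.array(R[0]); print("yaw",np.degrees(np.arctan2(*(s[:2]-g)[::-1])),np.hypot(*(s[:2]-g)))
for y0 in (0,):
    th=np.arctan2(*(s[:2]-g)[::-1]); print("grip from disc",s[:2]-.085*np.array([np.cos(th),np.sin(th)]))
E
```

```text
disc [0.5402 0.0692 0.0455] 23 steel z med 0.0062
204 [0.4446 0.0432 0.0307] [0.4681 0.0606 0.0419]
griptop ((0.45653530955314636, 0.05202263966202736), (0.022381870076060295, 0.014652438461780548), 9.537449836730957)
yaw 11.633460919937667 0.08542443310999727
grip from disc [0.45695102 0.05210823]
```

```bash
python3 -m crank '[{"dx":-0.5,"dy":0.1,"dz":3,"wx":0,"wy":0,"wz":0.07,"gripper":-1},{"dx":-1,"dy":0.2,"dz":6,"wx":0,"wy":0,"wz":0.145,"gripper":-1},{"dx":-1.5,"dy":0.3,"dz":9,"wx":0,"wy":0,"wz":0.145,"gripper":-1},{"dx":-1.8,"dy":0.4,"dz":12,"wx":0,"wy":0,"wz":0.145,"gripper":-1},{"dx":-1.8,"dy":0.4,"dz":15,"wx":0,"wy":0,"wz":0.145,"gripper":-1},{"dx":-1.8,"dy":0.4,"dz":17,"wx":0,"wy":0,"wz":0.145,"gripper":-1},{"dx":-1.8,"dy":0.4,"dz":17,"wx":0,"wy":0,"wz":0.145,"gripper":-1}]'; python3 - <<'E'
from m import *
st=sensors.get_state(); im=optics.get_image("wrist"); save(im,"w2.png",scale=1.5)
im=optics.get_image("side"); save(im,"s2.png",(200,120,380,280),4)
E
```

```text
clock: 4.82
tool_pos: [0.455, 0.0524, 0.0586]
ee_rot: [[-0.982, -0.188, -0.006], [-0.188, 0.982, 0.002], [0.005, 0.003, -1.0]]
wrist_force: [-0.9, -0.0, 0.9]
finger_gap: 0.998
```

View pics/w2.png

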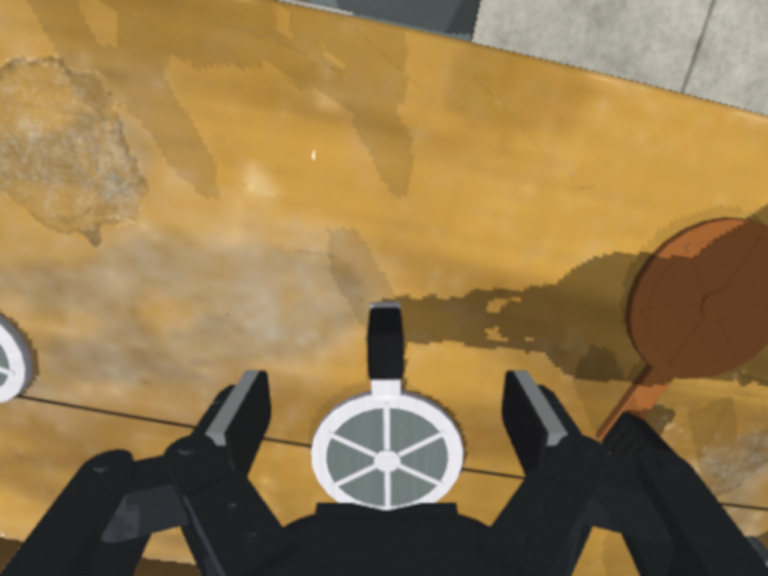

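View pics/s2.png

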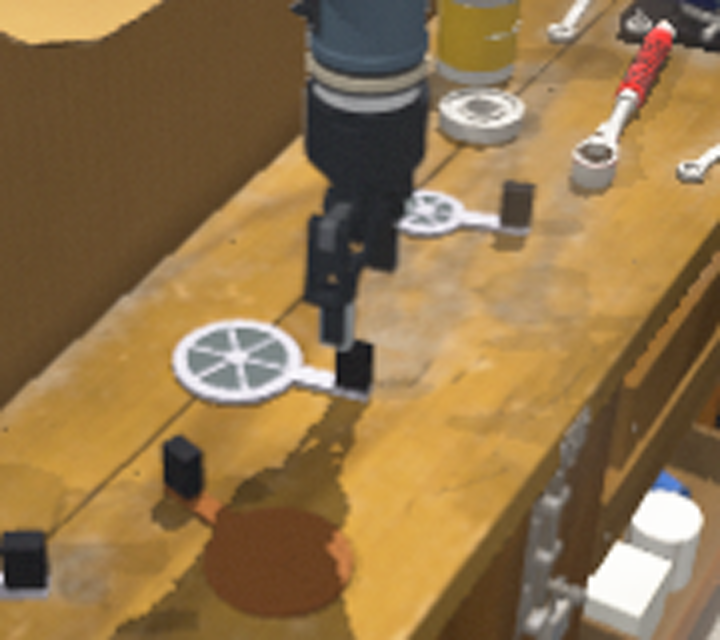

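```bash
python3 -m crank '[{"dx":-0.1,"dy":0,"dz":2,"wx":0,"wy":0.005,"wz":0,"gripper":-1},{"dx":-0.2,"dy":0,"dz":4,"wx":0,"wy":0.005,"wz":0,"gripper":-1},{"dx":-0.2,"dy":0,"dz":4.8,"wx":0,"wy":0.005,"wz":0,"gripper":-1},{"dx":-0.2,"dy":0,"dz":4.8,"wx":0,"wy":0.005,"wz":0,"gripper":-1},{"dx":-0.2,"dy":0,"dz":4.8,"wx":0,"wy":0.005,"wz":0,"gripper":1},{"dx":-0.2,"dy":0,"dz":4.8,"wx":0,"wy":0.005,"wz":0,"gripper":1},{"dx":-0.2,"dy":0,"dz":4.8,"wx":0,"wy":0.005,"wz":0,"gripper":1},{"dx":-0.2,"dy":0,"dz":4.8,"wx":0,"wy":0.005,"wz":0,"gripper":1},{"dx":-0.2,"dy":0,"dz":4.8,"wx":0,"wy":0.005,"wz":0,"gripper":1},{"dx":-0.2,"dy":0,"dz":4.8,"wx":0,"wy":0.005,"wz":0,"gripper":1},{"dx":-0.2,"dy":0,"dz":4.8,"wx":0,"wy":0.005,"wz":0,"gripper":1},{"dx":-0.2,"dy":0,"dz":4.8,"wx":0,"wy":0.005,"wz":0,"gripper":1}]'
```

```text
clock: 5.92
tool_pos: [0.4593, 0.0526, 0.0142]
ee_rot: [[-0.982, -0.189, -0.004], [-0.189, 0.982, 0.0], [0.004, 0.001, -1.0]]
wrist_force: [-0.5, 1.1, 5.3]
finger_gap: 0.169
```

```bash
python3 -m crank '[{"dx":0,"dy":0,"dz":-1,"wx":0,"wy":0,"wz":0,"gripper":1},{"dx":0,"dy":0,"dz":-2.5,"wx":0,"wy":0,"wz":0,"gripper":1},{"dx":0,"dy":0,"dz":-5,"wx":0,"wy":0,"wz":0,"gripper":1},{"dx":0,"dy":0,"dz":-7.5,"wx":0,"wy":0,"wz":0,"gripper":1},{"dx":0,"dy":2,"dz":-9.5,"wx":0,"wy":0,"wz":-0.05,"gripper":1},{"dx":0,"dy":5,"dz":-9.5,"wx":0,"wy":0,"wz":-0.1,"gripper":1},{"dx":0,"dy":8,"dz":-9.5,"wx":0,"wy":0,"wz":-0.15,"gripper":1},{"dx":0,"dy":11,"dz":-9.5,"wx":0,"wy":0,"wz":-0.2,"gripper":1},{"dx":0,"dy":14,"dz":-9.5,"wx":0,"wy":0,"wz":-0.25,"gripper":1},{"dx":0,"dy":17,"dz":-9.5,"wx":0,"wy":0,"wz":-0.3,"gripper":1},{"dx":0,"dy":20,"dz":-9.5,"wx":0,"wy":0,"wz":-0.35,"gripper":1},{"dx":0.2,"dy":22,"dz":-9.5,"wx":0,"wy":0,"wz":-0.4,"gripper":1},{"dx":0.2,"dy":23.2,"dz":-9.5,"wx":0,"wy":0,"wz":-0.4,"gripper":1},{"dx":0.2,"dy":23.2,"dz":-9.5,"wx":0,"wy":0,"wz":-0.4,"gripper":1},{"dx":0.2,"dy":23.2,"dz":-9.5,"wx":0,"wy":0,"wz":-0.4,"gripper":1}]';  python3 - <<'E'
from m import *
st=sensors.get_state(); im=optics.get_image("wrist"); P=pose(im,st); save(im,"w3.png",scale=1.5)
np.savez("w3.npz",P=P,r=im["range_z"],c=im["color"],k=[im["fovy"],im["cx"],im["cy"],im["k1"]],t=st["tool_pos"],R=st["ee_rot"])
for o in pinpoint(im,"top_slot"): print(o["p"],o["point"],pts(im,o["point"],P)[0],pts(im,o["point"],P,.079)[0])
im=optics.get_image("side"); save(im,"s3.png",(110,120,310,300),4); P=pose(im)
np.savez("s3.npz",P=P,r=im["range_z"],c=im["color"],k=[im["fovy"],im["cx"],im["cy"],im["k1"]])
E
```

```text
clock: 7.17
tool_pos: [0.4135, 0.2801, 0.1095]
ee_rot: [[-0.831, -0.557, -0.004], [-0.557, 0.831, -0.001], [0.004, 0.002, -1.0]]
wrist_force: [-0.1, 0.1, -1.8]
finger_gap: 0.173
```

View pics/w3.png

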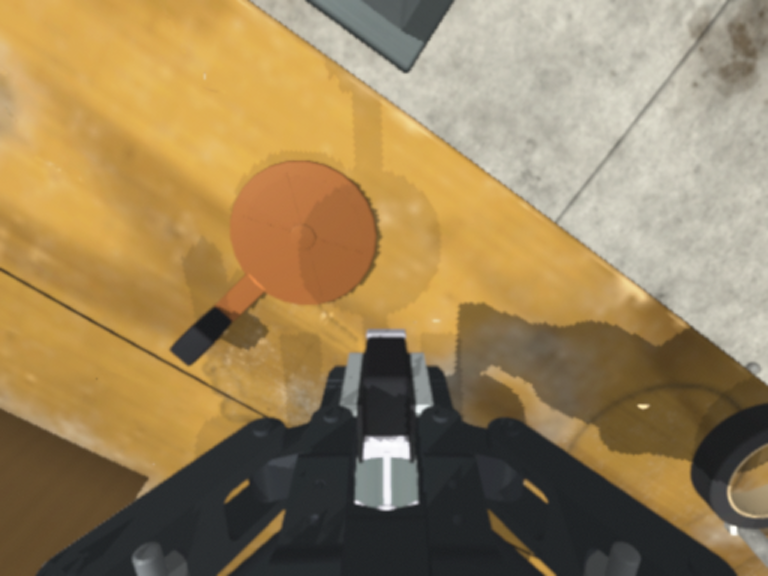

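View pics/s3.png

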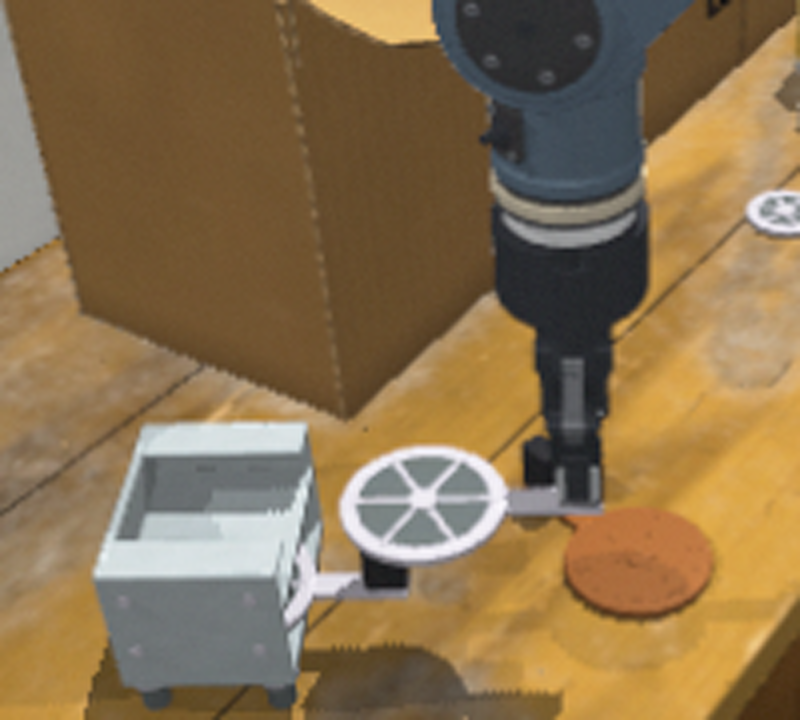

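The disc is held level in front of the slot. In the side crop the disc is at about (425,505) and the lips are at about (200,560). Next I'll measure its tilt and pose relative to the rack.

```bash
cat > meas.py <<'E'
from m import *
from scipy.optimize import least_squares
def rack(X,r,im):
    near=(np.hypot(X[...,0]-.58,X[...,1]-.39)<0.11)&(r>0)&(X[...,2]>0.102)&(X[...,2]<0.114)&((im["color"].max(2).astype(int)-im["color"].min(2))<40)
    R=cv2.minAreaRect(X[near][:,:2].astype(np.float32)); return np.median(X[near][:,2]),R,near.sum()
def disc(im,X,r,P,c0,z0,gp):
    C=im["color"].astype(int); sat=C.max(2)-C.min(2)
    m=(r>0)&(np.hypot(X[...,0]-c0[0],X[...,1]-c0[1])<.053)&(abs(X[...,2]-z0)<.02)&(sat<50)&(C.min(2)>70)
    Q=X[m]
    A=np.c_[Q[:,:2]-c0,np.ones(len(Q))]
    w=np.ones(len(Q))
    for _ in range(10):
        s=np.linalg.lstsq(A*w[:,None],Q[:,2]*w,rcond=None)[0]; e=abs(A@s-Q[:,2]); w=1/(1+(e/.0015)**2)
    keep=e<.004; Q2=Q[keep]
    h=cv2.convexHull(Q2[:,:2].astype(np.float32))[:,0].astype(float); hh=h[np.hypot(*(h-gp).T)>.055]
    f=least_squares(lambda p:np.hypot(hh[:,0]-p[0],hh[:,1]-p[1])-.0445,c0,loss="soft_l1",f_scale=.002).x
    return s,f,keep.sum(),np.std((A@s-Q[:,2])[keep])
E
python3 - <<'E'
from meas import *
st=sensors.get_state(); tp=st["tool_pos"]; R=np.array(st["ee_rot"]); ax=-R[:2,0]; ax/=np.linalg.norm(ax)
c0=tp[:2]+.083*ax; print("tcp",tp.round(4),"axis",np.degrees(np.arctan2(ax[1],ax[0])).round(2))
for n in ["scene","side"]:
    im=optics.get_image(n);P=pose(im);X,r=cloud(im,P)
    zt,rr,k=rack(X,r,im); print(n,"lip z",zt.round(4),rr,k)
    s,f,k,e=disc(im,X,r,P,c0,.10,tp[:2]); g=s[:2]
    print("  disc top z at c0",s[2].round(4),"slope along axis",(g@ax).round(4),"across",(g@[-ax[1],ax[0]]).round(4),k,e.round(4),"centre",f.round(4),"rel tcp along/across",((f-tp[:2])@ax).round(4),((f-tp[:2])@[-ax[1],ax[0]]).round(4))
E
```

```text
tcp [0.4141 0.279  0.1094] axis 33.69
scene lip z 0.1073 ((0.5526821613311768, 0.37556713819503784), (0.15607765316963196, 0.12417297810316086), 34.28227233886719) 687
  disc top z at c0 0.1008 slope along axis 0.0031 across -0.0015 710 0.0012 centre [0.482  0.3265] rel tcp along/across 0.0829 0.0019
side lip z 0.1082 ((0.5540282130241394, 0.3745559751987457), (0.15791109204292297, 0.12421064078807831), 33.8537483215332) 1009
  disc top z at c0 0.1011 slope along axis -0.0028 across 0.0012 990 0.0011 centre [0.4835 0.3255] rel tcp along/across 0.0835 0.0002
```

```bash
python3 -m crank '[{"dx":0,"dy":0.1,"dz":0.5,"wx":0,"wy":0.004,"wz":-0.006,"gripper":1},{"dx":0,"dy":0.1,"dz":0.9,"wx":0,"wy":0.004,"wz":-0.006,"gripper":1},{"dx":-1,"dy":0.1,"dz":0.9,"wx":0,"wy":0.004,"wz":-0.006,"gripper":1},{"dx":-2,"dy":0.1,"dz":0.9,"wx":0,"wy":0.004,"wz":-0.006,"gripper":1},{"dx":-3,"dy":0.1,"dz":0.9,"wx":0,"wy":0.004,"wz":-0.006,"gripper":1},{"dx":-4,"dy":0.1,"dz":0.9,"wx":0,"wy":0.004,"wz":-0.006,"gripper":1},{"dx":-5,"dy":0.1,"dz":0.9,"wx":0,"wy":0.004,"wz":-0.006,"gripper":1},{"dx":-5,"dy":0.1,"dz":0.9,"wx":0,"wy":0.004,"wz":-0.006,"gripper":1},{"dx":-5,"dy":0.1,"dz":0.9,"wx":0,"wy":0.004,"wz":-0.006,"gripper":1}]'; python3 - <<'E'
from m import *
im=optics.get_image("side"); save(im,"s4.png",(110,180,250,300),5)
im=optics.get_image("scene"); save(im,"c4.png",(90,170,230,280),5)
print(sensors.get_state()["wrist_force"])
E
```

```text
clock: 8.17
tool_pos: [0.4563, 0.3081, 0.1001]
ee_rot: [[-0.829, -0.56, -0.006], [-0.56, 0.829, -0.002], [0.006, 0.002, -1.0]]
wrist_force: [-0.2, 0.7, -1.4]
finger_gap: 0.175
[-0.45952155 -0.05810109 -1.46816322]
```

View pics/s4.png

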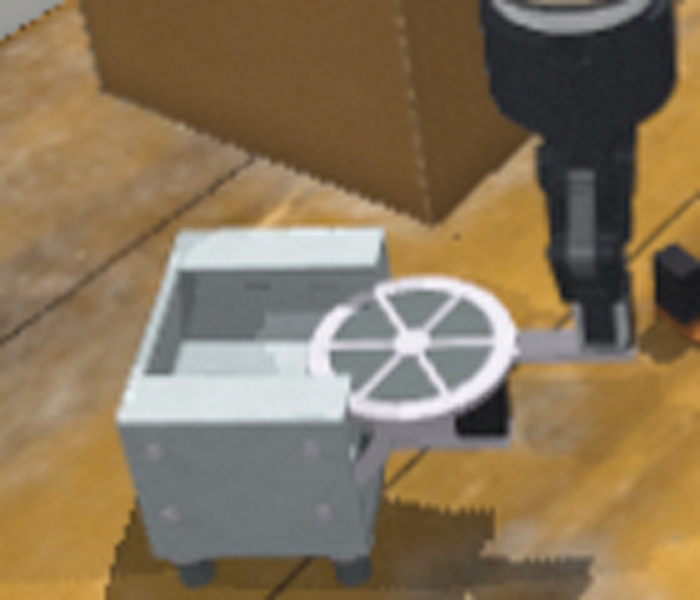

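View pics/c4.png

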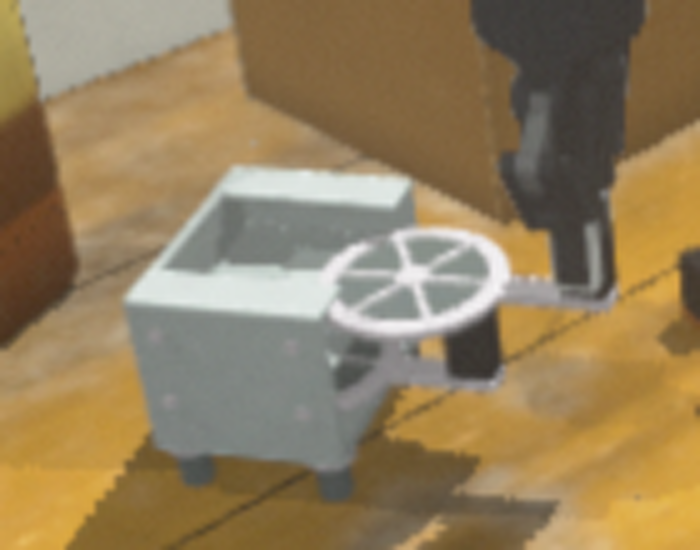

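```bash
python3 -m crank '[{"dx":-1,"dy":0,"dz":0,"wx":0,"wy":0.005,"wz":0,"gripper":1},{"dx":-2,"dy":0,"dz":0,"wx":0,"wy":0.005,"wz":0,"gripper":1},{"dx":-3,"dy":0,"dz":0,"wx":0,"wy":0.005,"wz":0,"gripper":1},{"dx":-4,"dy":0,"dz":0,"wx":0,"wy":0.005,"wz":0,"gripper":1},{"dx":-4.8,"dy":0,"dz":0,"wx":0,"wy":0.005,"wz":0,"gripper":1},{"dx":-5.3,"dy":0,"dz":0,"wx":0,"wy":0.005,"wz":0,"gripper":1},{"dx":-5.7,"dy":0,"dz":0,"wx":0,"wy":0.005,"wz":0,"gripper":1},{"dx":-5.7,"dy":0,"dz":0,"wx":0,"wy":0.005,"wz":0,"gripper":1},{"dx":-5.7,"dy":0,"dz":0,"wx":0,"wy":0.005,"wz":0,"gripper":1}]'; python3 - <<'E'
from m import *
im=optics.get_image("side"); save(im,"s5.png",(110,180,250,300),5)
im=optics.get_image("scene"); save(im,"c5.png",(90,170,230,280),5)
print(sensors.get_state()["wrist_force"])
E
```

```text
clock: 9.02
tool_pos: [0.5015, 0.3391, 0.0993]
ee_rot: [[-0.829, -0.56, -0.013], [-0.56, 0.829, -0.006], [0.015, 0.002, -1.0]]
wrist_force: [-0.1, 0.1, -1.9]
finger_gap: 0.175
[-0.46907791  0.9143477  -0.28222945]
```

View pics/s5.png

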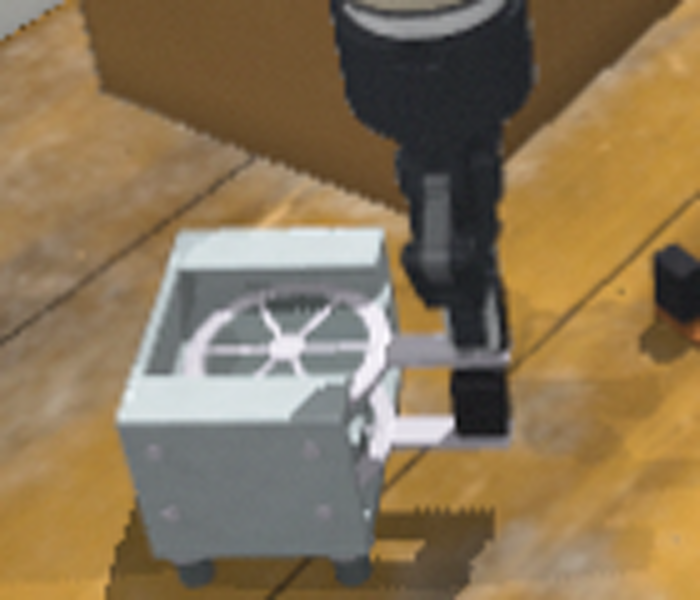

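View pics/c5.png

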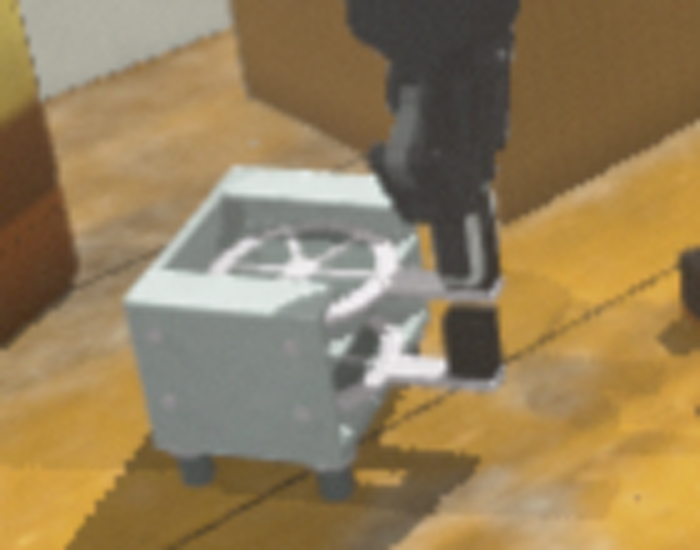

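```bash
python3 -m crank '[{"dx":-0.2,"dy":0,"dz":0,"wx":0,"wy":-0.015,"wz":0,"gripper":1},{"dx":-0.3,"dy":0,"dz":0.2,"wx":0,"wy":-0.015,"wz":0,"gripper":1},{"dx":-0.3,"dy":0,"dz":0.4,"wx":0,"wy":-0.015,"wz":0,"gripper":1},{"dx":-0.3,"dy":0,"dz":0.6,"wx":0,"wy":-0.015,"wz":0,"gripper":1},{"dx":-0.3,"dy":0,"dz":0.6,"wx":0,"wy":-0.015,"wz":0,"gripper":1}]'; python3 - <<'E'
from meas import *
st=sensors.get_state(); tp=st["tool_pos"]; R=np.array(st["ee_rot"]); ax=-R[:2,0]; ax/=np.linalg.norm(ax)
c0=tp[:2]+.083*ax; print("tcp",tp.round(4),c0,st["wrist_force"])
for n in ["scene","side"]:
    im=optics.get_image(n);P=pose(im);X,r=cloud(im,P)
    zt,rr,k=rack(X,r,im); print(n,"lip z",zt.round(4),rr,k)
    C=im["color"].astype(int)
    m=(r>0)&(np.hypot(X[...,0]-c0[0],X[...,1]-c0[1])<.05)&(X[...,2]<.1)&(X[...,2]>.06)
    h,e=np.histogram(X[m][:,2],bins=np.arange(.07,.1,.002)); print(h)
E
```

```text
clock: 9.53
tool_pos: [0.5032, 0.3404, 0.0927]
ee_rot: [[-0.829, -0.56, -0.002], [-0.56, 0.829, 0.002], [0.001, 0.003, -1.0]]
wrist_force: [0.7, 0.2, -2.4]
finger_gap: 0.172
tcp [0.5032 0.3404 0.0927] [0.57202192 0.38685098] [ 0.65372612  0.16698975 -2.39658383]
scene lip z 0.1074 ((0.5535680055618286, 0.37657037377357483), (0.15362155437469482, 0.12456376850605011), 33.761932373046875) 682
[  0   1   4   7  13  17 141 218   8   0   0   0   0   0]
side lip z 0.1083 ((0.5557509660720825, 0.37669652700424194), (0.15297290682792664, 0.12396661937236786), 32.64673614501953) 1008
[  0   0   2   4  19  13 142 316 117   7   0   0   0   0]
```

```bash
python3 -m crank '[{"dx":0,"dy":0,"dz":0.1,"wx":0,"wy":0,"wz":0,"gripper":1},{"dx":0,"dy":0,"dz":0.2,"wx":0,"wy":0,"wz":0,"gripper":1},{"dx":0,"dy":0,"dz":0.2,"wx":0,"wy":0,"wz":0,"gripper":1}]'
```

```text
clock: 9.88
tool_pos: [0.5037, 0.3406, 0.0922]
ee_rot: [[-0.829, -0.56, -0.001], [-0.56, 0.829, 0.002], [-0.0, 0.002, -1.0]]
wrist_force: [-2.0, -1.3, 3.6]
finger_gap: 0.177
```

```bash
python3 -m crank '[{"dx":0,"dy":0,"dz":0,"wx":0,"wy":0,"wz":0,"gripper":0.4},{"dx":0,"dy":0,"dz":0,"wx":0,"wy":0,"wz":0,"gripper":0.2},{"dx":0,"dy":0,"dz":0,"wx":0,"wy":0,"wz":0,"gripper":-0.2},{"dx":0,"dy":0,"dz":0,"wx":0,"wy":0,"wz":0,"gripper":-0.5},{"dx":0,"dy":0,"dz":0,"wx":0,"wy":0,"wz":0,"gripper":-0.5},{"dx":0,"dy":0,"dz":0,"wx":0,"wy":0,"wz":0,"gripper":-0.5}]'; python3 - <<'E'
from m import *
im=optics.get_image("side"); save(im,"s6.png",(110,180,250,300),5)
im=optics.get_image("wrist"); save(im,"w6.png",scale=1.3)
E
```

```text
clock: 10.38
tool_pos: [0.5036, 0.3406, 0.092]
ee_rot: [[-0.829, -0.56, -0.001], [-0.56, 0.829, 0.002], [-0.0, 0.002, -1.0]]
wrist_force: [0.3, -0.5, 0.1]
finger_gap: 0.748
```

View pics/s6.png

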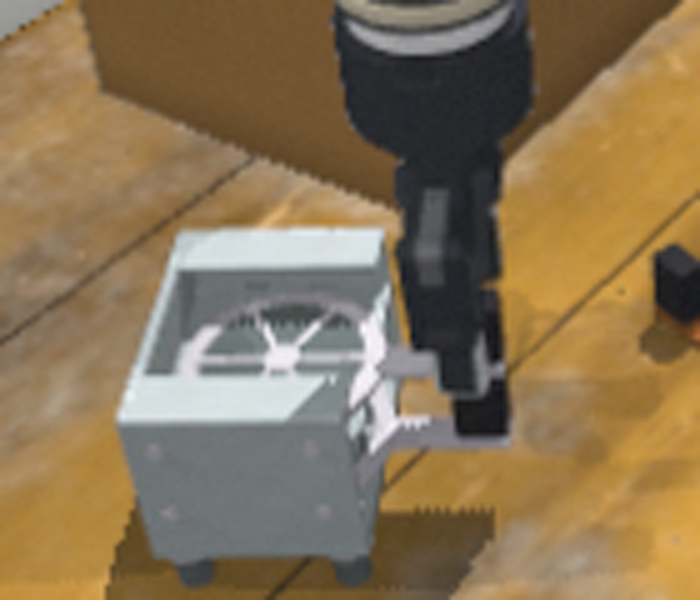

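View pics/w6.png

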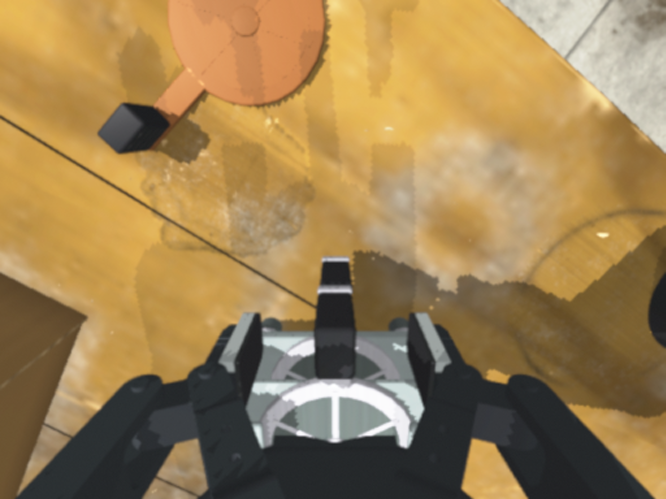

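The disc is released and lies straight: its grip is centred at about (335,330) between the open fingers, and the disc is in the slot. I'll lift clear and measure.

```bash
python3 -m crank '[{"dx":0,"dy":0,"dz":-1,"wx":0,"wy":0,"wz":0,"gripper":-0.5},{"dx":0,"dy":0,"dz":-3,"wx":0,"wy":0,"wz":0,"gripper":-0.5},{"dx":0,"dy":0,"dz":-6,"wx":0,"wy":0,"wz":0,"gripper":-0.5},{"dx":1,"dy":0,"dz":-9,"wx":0,"wy":0,"wz":0,"gripper":-0.5},{"dx":4,"dy":0,"dz":-12,"wx":0,"wy":0,"wz":0,"gripper":-0.5},{"dx":7,"dy":0,"dz":-14,"wx":0,"wy":0,"wz":0,"gripper":-0.5},{"dx":10,"dy":0,"dz":-14,"wx":0,"wy":0,"wz":0,"gripper":-0.5},{"dx":10,"dy":0,"dz":-14,"wx":0,"wy":0,"wz":0,"gripper":-0.5},{"dx":10,"dy":0,"dz":-14,"wx":0,"wy":0,"wz":0,"gripper":-0.5}]'; python3 - <<'E'
from meas import *
ts=np.array([.5732,.3883]); u=np.array([.8286,.5599]); n_=np.array([-.5599,.8286])
st=sensors.get_state()
for n in ["scene","side","wrist"]:
    im=optics.get_image(n); P=pose(im,st); X,r=cloud(im,P); save(im,n+"7.png",(90,160,250,290) if n!="wrist" else None,4.5 if n!="wrist" else 1.5)
    C=im["color"].astype(int)
    m=(r>0)&(np.hypot(X[...,0]-.572,X[...,1]-.387)<.052)&(X[...,2]>.07)&(X[...,2]<.1)
    Q=X[m]; L=(Q[:,:2]-ts); h,e=np.histogram(Q[:,2],bins=np.arange(.072,.096,.002)); print(n,h)
    top=(abs(X[...,2]-.0838)<.003)&m&(C.min(2)>140)
    q=(X[top][:,:2]-ts)@np.c_[u,n_]; print(" steel along",np.percentile(q[:,0],[1,99]).round(4) if len(q) else 0,"across",np.percentile(q[:,1],[1,99]).round(4) if len(q) else 0)
    g=(r>0)&(C.max(2)<80)&(X[...,2]>.095)&(X[...,2]<.13)&(np.hypot(X[...,0]-.503,X[...,1]-.34)<.03)
    if g.any():
        q=(X[g][:,:2]-ts)@np.c_[u,n_]; print(" grip along",q[:,0].min().round(4),q[:,0].max().round(4),"across",q[:,1].min().round(4),q[:,1].max().round(4),"ztop",X[g][:,2].max().round(4))
    for o in pinpoint(im,"top_slot")[:1]:print(" slot",o["p"],pts(im,o["point"],P,.079)[0].round(4))
    for o in pinpoint(im,"large_disc")[:4]:print(" disc",round(o["p"],2),np.round(o["point"]),pts(im,o["point"],P,.078)[0].round(4))
    t=(r>0)&(abs(X[...,2]-.1078)<.005)&(np.hypot(X[...,0]-.579,X[...,1]-.392)<.09)&(C.max(2)-C.min(2)<40)&(C.min(2)>100)
    if t.sum()>50: q=(X[t][:,:2]-ts)@np.c_[u,n_]; print(" lips",np.percentile(q[:,0],[.5,99.5]).round(4),np.percentile(q[:,1],[.5,99.5]).round(4))
E
```

```text
clock: 11.23
tool_pos: [0.4196, 0.2838, 0.2332]
ee_rot: [[-0.829, -0.56, -0.0], [-0.56, 0.829, 0.002], [-0.001, 0.002, -1.0]]
wrist_force: [0.4, 0.4, -0.3]
finger_gap: 0.747
scene [  0   6  17  22  22 169 194  12   2   3   4   3]
 steel along [-0.0512  0.0446] across [-0.0354  0.0307]
 grip along -0.0983 -0.0777 across -0.0021 0.0102 ztop 0.1196
 slot 0.69 [[0.5851 0.3863 0.079 ]]
 disc 0.65 [145. 225.] [[0.5885 0.3885 0.078 ]]
 lips [-0.04    0.0534] [-0.0608  0.0633]
side [  0   4   7  26  28 199 302  86   4   4   2   3]
 steel along [-0.0524  0.0426] across [-0.0355  0.0258]
 grip along -0.0978 -0.0741 across -0.0073 0.0092 ztop 0.1203
 slot 0.88 [[0.5786 0.3843 0.079 ]]
 disc 0.97 [161. 253.] [[0.5862 0.3917 0.078 ]]
 disc 0.62 [272. 260.] [[0.3693 0.2786 0.078 ]]
 lips [-0.0394  0.0539] [-0.0611  0.0602]
wrist [   0    5   23  156  202   60  846 1749   29    0    0    0]
 steel along [-0.0491  0.0426] across [-0.0357  0.0371]
 grip along -0.1008 -0.0775 across -0.0075 0.0085 ztop 0.1218
 disc 0.74 [257. 310.] [[0.5741 0.3886 0.078 ]]
 disc 0.68 [220. 133.] [[0.401  0.2231 0.078 ]]
 lips [-0.0417  0.0122] [-0.0603  0.0604]
```

View pics/side7.png

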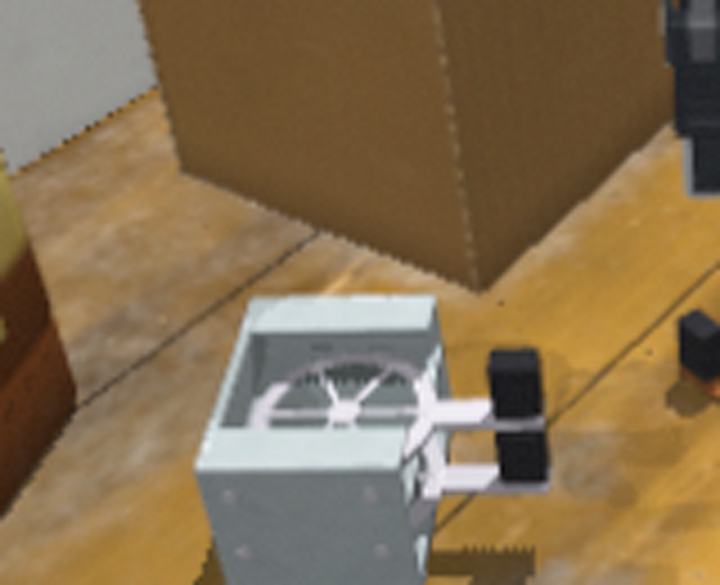

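View pics/wrist7.png

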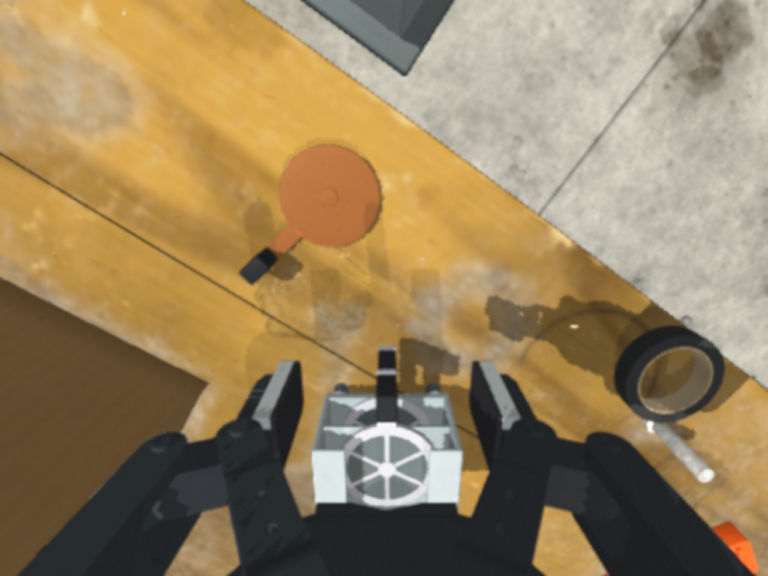

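```bash
python3 - <<'E'
from m import *
print(sensors.get_state()["wrist_force"]); print(close_job())
E
```

```text
[ 0.63731076  0.55454835 -1.26375621]
the job is handed in; nothing more can be done
None
```

The large steel disc is in the cassette's top slot and released, and I handed the job in at about 11.5 s, with no verdict reported. I pinched it by its grip, slid it in through the open front under the lips, and lowered it until the wrist felt light contact (about 4 N).

**Last checks (before hand-in):**

| Check | Measured | Allowed |
|---|---|---|
| Along the slot, from fully home | about -2.5 mm | -13 to +10 mm |
| Across the slot | about 1 mm | ±14 mm |
| Top face height | about 84 mm, on a floor at about 78 mm | – |
| Height of underside above floor | 0 to 2 mm | -5 to +6 mm |

- **Attitude:** the tab points straight out of the front, and the disc looks flat. I measured under 0.2° of tilt while it was held, but did not fit the tilt again after release.
- **Robot:** the gripper is clear of everything, and wrist force is near zero. I never went near the small disc or touched the brown look-alike, but I did not measure the small disc's position again at the end.

**Disagreements:**
- **Network points:** from the two fixed cameras they put the slot and disc origins 5–15 mm away from my geometric fit. I went with the geometry. The lip edges came out at -40 and +54 mm, as the given sizes imply. The wrist camera's network point for the disc agreed within 1 mm.
- **Floor height:** it came out at 78 mm from the lips and about 79.5 mm from the fixed disc's grip.

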